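# Slide the test tile along the rail into the corner of the setting-out jig

## Robot

A 6-joint arm with a two-finger parallel gripper is mounted at the origin on the work surface. World frame = base frame: x ahead of the robot, y to its left, z up, the work surface at z = 0. Lengths are in mm, angles in degrees, forces in N, time in s.
With the tool pointing down it reaches from about 325 to 850 mm from the base axis. Payload 15.5 kg.
Tool frame: the origin (TCP) lies at the very end of the fingers, on their centre line; the grasp point (between the pads) lies 19 mm behind it (r.hold_point_z is the distance from the TCP to the grasp point, in mm); z points along the fingers, y is the line along which they close (so a half turn about z gives the same grasp; the last joint's range is limited). The gripper opens to 91 mm and grips with 3 to 60 N. Pads are 32 mm wide; open, the fingers measure 118 mm over their backs; the gripper's body (76 mm by 178 mm) begins 60 mm behind the grasp point.
Start: joints at [69.872, 28.281, 77.091, -0, 74.628, -5.472], TCP at [158.132, 604.666, 213.915] pointing down, gripper open.
Joint ranges: [-166.48, 166.48], [-47.26, 123.95], [12.59, 153.08], [-70.14, 250.14], [6.76, 159.57], [-176.63, 176.63]. Speed limits (degrees/s): [108.29, 108.29, 147.25, 172.46, 172.46, 172.46].

## Interface

Orientations are given as a 3x3 rotation matrix whose columns are the frame's x, y, z axes.
In Python, from plant import r, eyes, ticket, finder gives the robot as it stands. The module is installed in compiled form; this text tells all that it offers.
- The arm moves only by the shell command python3 -m crank 'ROWS' [OPENING]. ROWS is JSON, a list of rows, each a list of 6 numbers: the shift along the tool's x, y, z in cm, then the turn, a rotation vector about the tool's x, y, z in degrees. In form: [[tx, ty, tz, wx, wy, wz], ...]. A call has 1 to 5 rows; each row shifts and turns the commanded pose from where the row before left it, along the tool's axes as they then stand; what a row does not reach is not made up. A row lasts 1/12 s, in which the tool goes at most 41.7 mm and 7.16 degrees, less where a joint would pass 70% of its speed; a pose out of reach is approached as far as the arm can. A call is refused whole if a number of a shift passes 4.17 or a number of a turn 7.16, either way. A call with a gripper value outside its range is refused whole. OPENING is the gripper command: -1 is shut, 1 is fully open, values between are in proportion, set as the call begins (- or left out, the last holds). The fingers move at their own pace and stop on an object; the grip force is fixed at half the most. Time passes only in rows, so rows that do not move let the fingers close. It gives the time, the measured TCP pose, the force, the opening and the grip force at its end, in the units of the state.
- r.sense(): the state, without advancing time (a new reading comes with each control period).
- eyes.snapshot(name): name is "side" or "top"; returns a dict with "img" (384x512x3 uint8, red, green, blue), "fov_y" (degrees; the focal length in pixels is half the picture's height over the tangent of half this angle, whatever the lens; pixels are square), "cx", "cy" (the principal point, pixels), "R" (3x3) and "t" (3): a world point X has camera coordinates R X + t. Camera axes: x right, y down, z forward; pixel columns grow to the right and rows downward; lengths in mm; the calibration is good to about 2 mm. A picture is of the moment at which its call begins. There is no depth.
- ticket.job_done(): hands the job in; it is judged then, once.
Trained networks look in a picture, given as the dict that the camera call returned (one of the last four; its "shot" number tells which), for a name from the list of things; names that differ only in an ending like _2 or _b are one class to them, and where a whole thing is asked for, a point or a joint stands for the part that bears it (a point fixed in the world has none). Each returns a list of dicts, best first, with "p" (0 to 1); they miss things now and then, are a little off and sometimes report something else, mostly with a low value. They report only what shows in the picture. A call takes as long as a camera call.
- finder.search_frame(picture, thing): "box" ([left, top, right, bottom] in pixels, round what is visible of it).
The state is a dict: "clock": time; "joint_pos": joint angles; "qd": joint speeds; "joint_torque": joint torques, N m; "tcp_pos": TCP position; "ee_rot": TCP orientation; "ft_force": force on the tool from outside, world axes, zero at the start; "wrist_torque": the same for the moment, N m; "grip_width": finger opening in mm; "grip_force": force on a finger pad.
Only numpy, scipy, OpenCV 4.12 (cv2) and the standard library are available. Lean on these libraries where they do the work, as an engineer would, in place of code of your own. Each camera call takes 0.05 s, during which the arm holds its last target. There are 200 camera calls.

## Task

With the fingertips only, push the clay test tile flat against the dark timber rail where it lies, then slide it along the rail, keeping it against the rail as it enters, into the corner pocket at the blue stop, until it is fully home: touching both the rail and the blue stop. Do not pick up or tip the tile, leave the jar, timer, mould and brush where they are, and finish clear of everything.

Things in the scene. Friction and masses are not known exactly. Their poses are not given: they have to be found in the camera images.
- tile: Loose fired-clay test tile: flat brick-red block, a green and a slate-blue swatch on top; 50 mm along its x, 60 mm along its y, 16 mm high, about 90 g. Origin: centre of underside, z up. Lies flat on the jig's board between the two stops, its y axis within 0.35 rad of the rail's direction. Pushed off-centre it turns; askew on the rail it can jam, and then needs a push near the end that stands off.
- jig: Fixed jig. Plywood base board 260 (x) x 460 (y) x 18 mm high; origin: centre of its underside, on the bench. Dark timber rail along y on the board's far side: inner face at x = +65 mm, 28 mm thick, 20 mm high above the board, full length. x points to the rail. Stops at y = +190 and -190 mm, either colour at either end. The rest of the board is flat.
- blue_stop: Blue fixed T-shaped stop. Origin: on rail's inner face, mid wall, at board-top level; x into the rail, y along it. Wall x -66 to 0, y -7 to 7, 22 high; lip x -66 to -54, y -35 to 35, 12 high (mm). Target pocket: between wall, rail and lip on the side facing the white stop, 54 mm wide; lip 28 mm deep. Seated tile: centre at x -25 mm, 37 mm along the rail; half its length stands out of the lip.
- white_stop: White fixed stop at the rail's other end, 380 mm from the blue one; same T shape, axes and origin point. Not the target.
- jar: Bystander: closed glaze jar, 44 mm diameter, 55 mm high, loose, on the board near one of the corners away from the rail. Origin: centre of underside.
- timer: Bystander: white timer lying flat, 58 x 58 x 16 mm, loose, on the board near the other corner away from the rail. Origin: centre of underside.
- mould: Bystander: white plaster cup mould, 126 x 110 mm, 85 mm high, 0.9 kg, on the bench left of the jig. Origin: centre of underside.
- brush: Bystander: brush lying on the bench right of the jig, under 30 mm high. Its length runs along its x.

How it is judged:
By the outcome, as a careful person would: the job done as asked, in the order asked, and still so for the second after the job is handed in, with the robot touching nothing.
It also fails if it takes over 48 s, if anything falls off the work surface, if the arm or the gripper's body presses on something with over 40 N, if the wrist force passes 120 N, or if a joint passes its speed limit or range.

## Working session

There is one attempt and no reset: what is moved stays moved. The work goes in short steps, Python scripts to look and compute and a shell command to move; the robot and the scene stay as the last step left them, time stands still between calls to the robot, and variables do not carry over. Pictures are saved under pics/ and viewed, at most 10 in all, crops included, and the job is handed in when it is done.

```bash
mkdir -p pics; cat > h.py <<'E'
import numpy as np, cv2
from plant import r, eyes, ticket, finder
np.set_printoptions(precision=1,suppress=True)
def ray(s,uv,z):
    f=s["img"].shape[0]/2/np.tan(np.radians(s["fov_y"]/2))
    d=np.array([(uv[0]-s["cx"])/f,(uv[1]-s["cy"])/f,1.])
    R=np.array(s["R"]);t=np.array(s["t"]);C=-R.T@t;D=R.T@d
    return C+D*(z-C[2])/D[2]
def proj(s,X):
    f=s["img"].shape[0]/2/np.tan(np.radians(s["fov_y"]/2))
    c=np.array(s["R"])@np.array(X)+np.array(s["t"]);return np.array([s["cx"]+f*c[0]/c[2],s["cy"]+f*c[1]/c[2]])
def save(s,n,crop=None,k=1):
    im=s["img"][...,::-1]
    if crop: a,b,c,d=crop; im=im[b:d,a:c]
    cv2.imwrite("pics/"+n,cv2.resize(im,None,fx=k,fy=k,interpolation=cv2.INTER_CUBIC))
E
python3 - <<'E'
from h import *
st=r.sense();print(st["clock"],st["tcp_pos"],np.array(st["ee_rot"]),st["grip_width"])
for n in("top","side"):
    s=eyes.snapshot(n);save(s,n+"0.png",None,1.5)
    print(n,s["fov_y"],s["cx"],s["cy"],-np.array(s["R"]).T@np.array(s["t"]),np.array(s["R"]))
    for th in "tile jig blue_stop white_stop jar timer mould brush".split():
        print(th,[(np.round(d["box"],1).tolist(),round(d["p"],2)) for d in finder.search_frame(s,th)[:2]])
E
```

```text
0.0 [158.  604.3 213.3] [[-1.   0.3 -0. ]
 [ 0.3  1.  -0. ]
 [ 0.  -0.  -1. ]] 91.35267438633619
top 52.08056533949551 257.9707569921559 188.6063623504813 [ 414.6    5.9 1319.5] [[-0.  -1.  -0. ]
 [-1.   0.  -0.1]
 [ 0.1  0.  -1. ]]
tile [([264.6, 195.3, 283.7, 217.2], 0.83)]
jig [([189.7, 151.4, 333.5, 236.8], 0.95)]
blue_stop [([306.7, 173.3, 328.5, 192.3], 0.53)]
white_stop [([195.9, 179.0, 211.9, 196.3], 0.55)]
jar [([193.9, 217.3, 213.9, 229.0], 0.62)]
timer [([299.5, 205.3, 319.7, 229.1], 0.89)]
mould [([94.1, 155.2, 128.7, 184.3], 0.67)]
brush [([396.5, 155.9, 416.5, 216.0], 0.86)]
side 43.880920658750455 252.52018139663213 189.55576466013426 [ 169.9 -947.5 1253.2] [[ 0.9 -0.3  0. ]
 [-0.3 -0.7 -0.7]
 [ 0.2  0.6 -0.8]]
tile [([237.6, 196.1, 259.7, 214.4], 0.55)]
jig [([200.2, 139.8, 323.9, 262.0], 0.67)]
blue_stop [([275.3, 222.9, 303.5, 247.1], 0.48)]
white_stop [([231.7, 147.5, 253.0, 163.2], 0.43)]
jar [([207.5, 150.2, 219.5, 166.8], 0.69)]
timer [([241.6, 225.0, 261.8, 246.4], 0.65)]
mould [([216.0, 77.2, 249.4, 114.7], 0.95)]
brush []
```

View pics/top0.png

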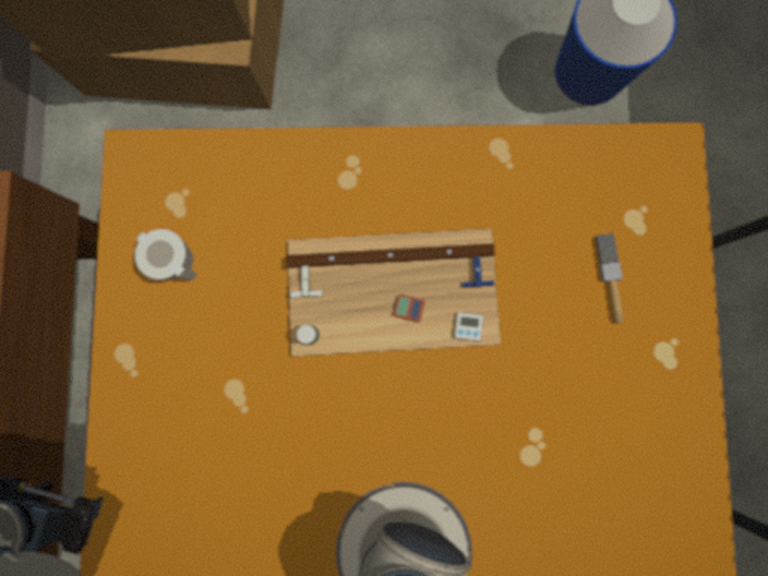

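View pics/side0.png

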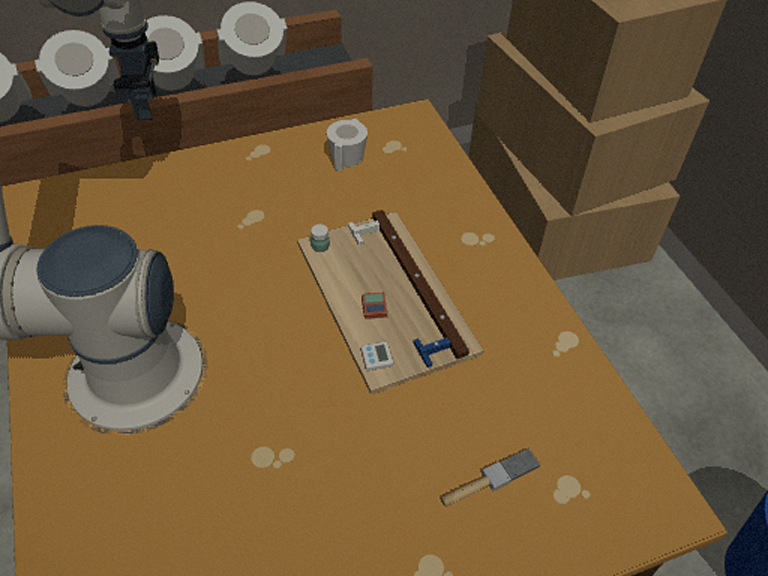

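The top view shows the jig at px (190–333, 152–237), with the rail on the far side, the blue stop on the right (318,183) and the white stop on the left (204,188). The tile is at about (273,205), the timer at (310,217) and the jar at (204,223). The side view agrees with this. Next I'll zoom in.

```bash
python3 - <<'E'
from h import *
s=eyes.snapshot("top");save(s,"top1.png",(186,148,340,242),5)
s=eyes.snapshot("side");save(s,"side1.png",(195,135,330,267),4.5)
E
```

```text
(no output)
```

View pics/top1.png

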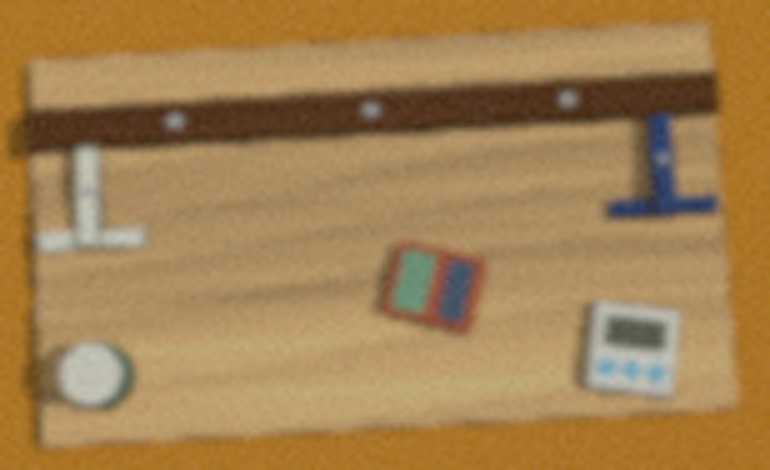

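View pics/side1.png

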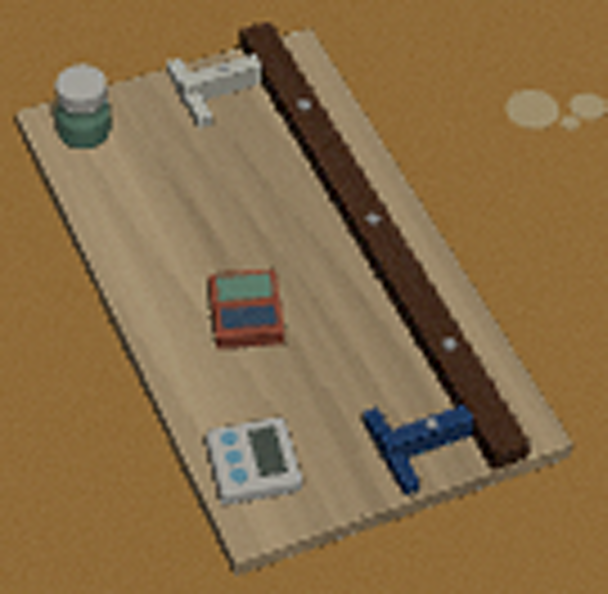

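The top crop shows the board corners at (28,62), (710,22), (738,408) and (42,447), and the tile top corners at (400,243), (484,260), (468,332) and (384,308). The side crop shows the board corners at (312,32), (18,113), (235,570) and (572,447), and the tile top at (210,272), (275,270), (284,337) and (218,336). I'll fit poses to both views.

```bash
cat > fit.py <<'E'
from h import *
from scipy.optimize import least_squares
S={n:eyes.snapshot(n) for n in("top","side")}
def uv(n,p): 
    k,o=((5,(186,148)) if n=="top" else (4.5,(195,135)))
    return (np.array(p)+.5)/k-.5+o
def P(q,p):
    c,s=np.cos(q[2]),np.sin(q[2]);return [q[0]+c*p[0]-s*p[1],q[1]+s*p[0]+c*p[1],p[2]]
def fit(obs,q0):
    g=lambda q:np.concatenate([proj(S[n],P(q,X))-uv(n,p) for n,X,p in obs])
    o=least_squares(g,q0,loss="soft_l1");return o.x,o.fun
J=[("top",(130,230,18),(28,62)),("top",(130,-230,18),(710,22)),("top",(-130,-230,18),(738,408)),("top",(-130,230,18),(42,447)),
("side",(130,230,18),(312,32)),("side",(-130,230,18),(18,113)),("side",(-130,-230,18),(235,565)),("side",(130,-230,18),(572,447)),
("top",(93,-230,38),(715,73)),("top",(65,-230,38),(717,108)),("top",(-1,-155,30),(608,208)),("top",(-1,-225,30),(714,203))]
q,f=fit(J,[500,0,0]);print("jig",q,np.degrees(q[2]));print(f.reshape(-1,2))
T=[("top",(25,30,34),(400,243)),("top",(25,-30,34),(484,260)),("top",(-25,-30,34),(468,332)),("top",(-25,30,34),(384,308)),
("side",(-25,30,34),(210,272)),("side",(25,30,34),(275,270)),("side",(25,-30,34),(284,337)),("side",(-25,-30,34),(218,336))]
t,f=fit(T,[430,-40,0]);print("tile",t,np.degrees(t[2]));print(f.reshape(-1,2))
c,s=np.cos(q[2]),np.sin(q[2]);d=t[:2]-q[:2];print("tile in jig",c*d[0]+s*d[1],-s*d[0]+c*d[1],np.degrees(t[2]-q[2]))
for n,p in(("timer c",(632,350)),("jar c",(92,375))): 
    X=ray(S["top"],uv("top",p),34 if n[0]=="t" else 73);d=X[:2]-q[:2];print(n,X,c*d[0]+s*d[1],-s*d[0]+c*d[1])
np.save("jig.npy",q)
E
python3 fit.py
```

```text
jig [558.4  22.6   0.1] 2.9351429003635174
[[-0.1 -0.6]
 [-0.4 -0.6]
 [ 0.1 -0.2]
 [-0.2 -0.2]
 [-0.4 -1.2]
 [-0.9 -0.5]
 [-0.1 -0.4]
 [ 0.5 -0.9]
 [ 0.4 -1.1]
 [ 0.7  0.3]
 [ 0.9  1.7]
 [ 0.9  1.5]]
tile [520.6 -15.   -0.3] -14.72084792634213
[[ 0.  -1.3]
 [ 0.9 -0.1]
 [ 0.4  0.2]
 [-0.6  0.5]
 [-0.2  0.3]
 [ 0.2 -0.2]
 [ 0.  -1.1]
 [-0.6  0.1]]
tile in jig -39.715899904380116 -35.5729283574111 -17.655990826705647
timer c [ 477.2 -142.9   34. ] -89.527640773726 -161.13850683609198
jar c [461.2 203.6  73. ] -87.84875688247087 185.76935114683124
```

```bash
cat > go.py <<'E'
import sys
from h import *
q=np.load("jig.npy");st=r.sense();R=np.array(st["ee_rot"]);p=np.array(st["tcp_pos"])
c,s=np.cos(q[2]),np.sin(q[2]);Rj=np.array([[c,-s,0],[s,c,0],[0,0,1]]);o=np.array([*q[:2],0])
print("t",st["clock"],"jig",Rj.T@(p-o),"w",st["grip_width"],"F",Rj.T@np.array(st["ft_force"]))
if len(sys.argv)>3:
    from scipy.spatial.transform import Rotation as Ro
    X=Rj@np.array([float(a) for a in sys.argv[1:4]])+o
    Rt=Rj@np.diag([-1,1,-1])
    np.set_printoptions(precision=3,suppress=True)
    print("cm old-axes",R.T@(X-p)/10,"cm final-axes",Rt.T@(X-p)/10,"turn",Ro.from_matrix(R.T@Rt).as_rotvec(degrees=True))
E
python3 go.py -115 -36 214
```

```text
t 1.1 jig [-369.9  601.8  213.9] w 91.06726925223708 F [0.2 0.3 0.2]
cm old-axes [-43.577 -53.093  -0.009] cm final-axes [-25.494 -63.78   -0.009] turn [ -0.    -0.   -17.59]
```

```bash
python3 -m crank '[[0,-2,0,0,0,-5.86],[0,-2,0,0,0,-5.86],[0,-2,0,0,0,-5.87],[-1.5,-3.5,0,0,0,0],[-1.5,-3.5,0,0,0,0]]' -0.33; python3 -m crank '[[-1.5,-3.5,0,0,0,0],[-1.5,-3.5,0,0,0,0],[-1.5,-3.5,0,0,0,0],[-1.5,-3.5,0,0,0,0],[-1.5,-3.5,0,0,0,0]]'; python3 go.py -115 -36 214
```

```text
clock: 1.52
tcp_pos: [182.1, 476.3, 213.8]
ee_rot: [[-0.999, -0.054, 0.0], [-0.054, 0.999, 0.0], [-0.0, 0.0, -1.0]]
ft_force: [1.4, -0.2, 0.5]
grip_width: 60.7
grip_force: 0.0
clock: 1.93
tcp_pos: [266.7, 304.7, 214.1]
ee_rot: [[-0.999, -0.052, 0.001], [-0.052, 0.999, 0.0], [-0.001, 0.0, -1.0]]
ft_force: [1.4, 0.4, 0.1]
grip_width: 31.0
grip_force: 0.0
t 1.9333 jig [-276.9  296.7  214.1] w 30.980153732739677 F [1.4 0.3 0.1]
cm old-axes [-16.171 -33.277   0.006] cm final-axes [-16.185 -33.27    0.01 ] turn [0.023 0.032 0.025]
```

```bash
python3 -m crank '[[-1.7,-3.5,0,0,0,0],[-1.7,-3.5,0,0,0,0],[-1.7,-3.5,0,0,0,0],[-1.7,-3.5,0,0,0,0],[-1.7,-3.5,0,0,0,0]]'; python3 -m crank '[[-1.7,-3.5,0,0,0,0],[-1.7,-3.5,0,0,0,0],[-1.7,-3.5,0,0,0,0],[-1.5,-3,0,0,0,0],[0,0,0,0,0,0]]'; python3 go.py -115 -36 60
```

```text
clock: 2.35
tcp_pos: [360.9, 134.0, 214.2]
ee_rot: [[-0.999, -0.051, 0.001], [-0.051, 0.999, 0.0], [-0.001, 0.0, -1.0]]
ft_force: [1.1, 2.0, -1.0]
grip_width: 30.7
grip_force: 0.0
clock: 2.77
tcp_pos: [436.3, -0.1, 214.2]
ee_rot: [[-0.999, -0.048, 0.003], [-0.048, 0.999, -0.001], [-0.003, -0.002, -1.0]]
ft_force: [-0.9, 1.9, 0.5]
grip_width: 30.4
grip_force: 0.0
t 2.7667 jig [-123.1  -16.4  214.2] w 30.42824209520784 F [-0.9  1.9  0.5]
cm old-axes [-0.778 -1.928 15.429] cm final-axes [-0.811 -1.955 15.424] turn [-0.089  0.146 -0.2  ]
```

```bash
python3 -m crank '[[-0.4,-1,3,0,0.1,-0.2],[-0.4,-0.95,4,0,0,0],[0,0,4,0,0,0],[0,0,3.5,0,0,0],[0,0,0,0,0,0]]'; python3 go.py -115 -36 22;python3 - <<'E'
from h import *
s=eyes.snapshot("side");save(s,"side2.png",(195,115,330,247),4.5)
E
```

```text
clock: 3.18
tcp_pos: [438.9, -14.3, 64.3]
ee_rot: [[-0.998, -0.054, -0.01], [-0.054, 0.999, 0.001], [0.01, 0.002, -1.0]]
ft_force: [-0.9, 0.1, -0.7]
grip_width: 30.4
grip_force: 0.0
t 3.1833 jig [-121.2  -30.8   64.3] w 30.386662187806866 F [-0.9  0.1 -0.7]
cm old-axes [-0.662 -0.534  4.228] cm final-axes [-0.623 -0.524  4.235] turn [ 0.1   -0.547  0.167]
```

View pics/side2.png

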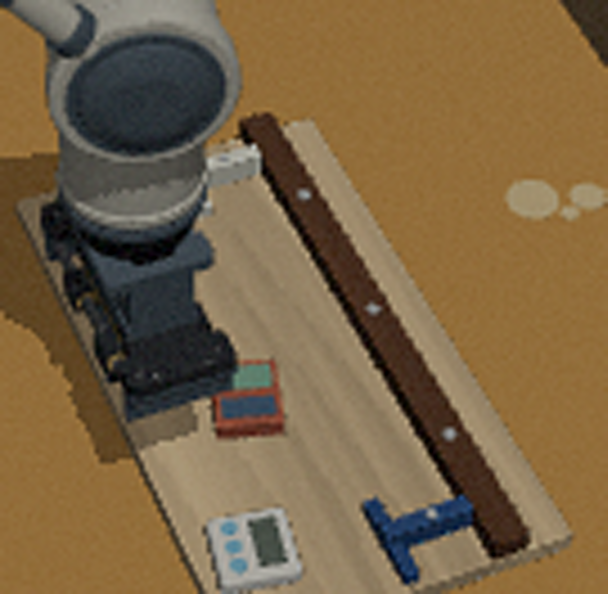

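The fingers hang clear of the tile on the side away from the rail, and the tile is at crop (248,398). I'll descend and start the push.

```bash
python3 -m crank '[[0,-0.25,2,0,-0.3,0.1],[0,-0.25,1.5,0,-0.2,0],[0,0,0.5,0,0,0],[0,0,0,0,0,0]]'; python3 go.py -60 -36 22
```

```text
clock: 3.57
tcp_pos: [442.7, -19.6, 29.9]
ee_rot: [[-0.999, -0.053, 0.007], [-0.053, 0.999, 0.0], [-0.007, -0.0, -1.0]]
ft_force: [-1.0, 0.8, 0.5]
grip_width: 30.4
grip_force: 0.0
t 3.5667 jig [-117.7  -36.3   29.9] w 30.36909024578571 F [-0.9  0.9  0.5]
cm old-axes [-5.766  0.016  0.831] cm final-axes [-5.772  0.026  0.789] turn [-0.007  0.426  0.098]
```

```bash
python3 -m crank '[[-0.2,0,0,0,0.2,0],[-0.3,0,0,0,0,0],[-0.3,0,0,0,0,0],[0,0,0,0,0,0],[0,0,0,0,0,0]]'; python3 go.py -60 -36 22
```

```text
clock: 3.98
tcp_pos: [450.7, -19.2, 29.4]
ee_rot: [[-0.999, -0.053, 0.004], [-0.053, 0.999, -0.0], [-0.004, -0.0, -1.0]]
ft_force: [-0.3, 0.4, -0.0]
grip_width: 30.4
grip_force: 0.0
t 3.9833 jig [-109.7  -36.2   29.4] w 30.38732372597571 F [-0.2  0.4 -0. ]
cm old-axes [-4.966  0.014  0.762] cm final-axes [-4.969  0.024  0.74 ] turn [-0.013  0.251  0.114]
```

```bash
python3 -m crank '[[-0.5,0,0.6,0,0.2,0.1],[-0.5,0,0,0,0,0],[-0.4,0,0,0,0,0],[-0.4,0,0,0,0,0],[-0.4,0,0,0,0,0]]'; python3 -m crank '[[-0.4,0,0,0,0,0],[-0.4,0,0,0,0,0],[-0.4,0,0,0,0,0],[-0.4,0,0,0,0,0],[-0.4,0,0,0,0,0]]'; python3 go.py -1 -36 22;python3 - <<'E'
from h import *
s=eyes.snapshot("side");save(s,"side3.png",(195,115,330,247),4.5)
E
```

```text
clock: 4.4
tcp_pos: [472.6, -18.1, 22.9]
ee_rot: [[-0.999, -0.051, -0.0], [-0.051, 0.999, 0.0], [0.0, 0.0, -1.0]]
ft_force: [1.1, 0.3, -0.8]
grip_width: 30.8
grip_force: 0.2
clock: 4.82
tcp_pos: [492.5, -17.1, 23.0]
ee_rot: [[-0.999, -0.051, -0.0], [-0.051, 0.999, -0.0], [0.0, -0.0, -1.0]]
ft_force: [-0.3, -0.5, 0.1]
grip_width: 30.6
grip_force: 0.2
t 4.8167 jig [-67.8 -36.2  23. ] w 30.609584803795354 F [-0.3 -0.5  0.1]
cm old-axes [-6.682  0.023  0.098] cm final-axes [-6.682  0.023  0.098] turn [-0.001 -0.002 -0.   ]
```

View pics/side3.png

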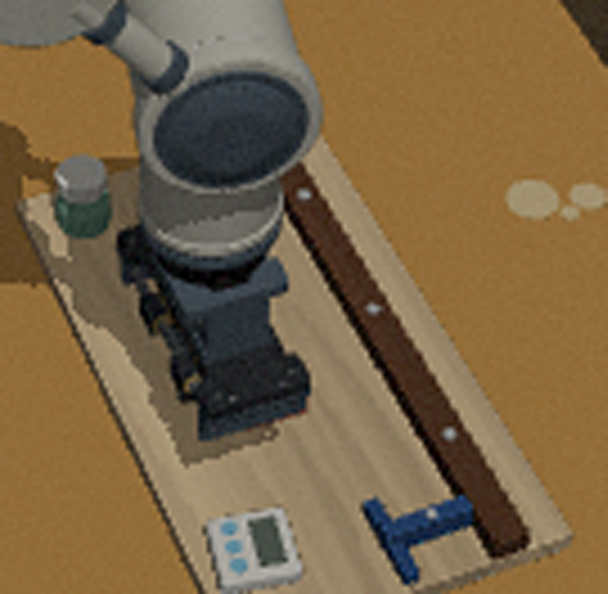

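The gripper hides most of the tile. A red edge shows at crop (308,410), just ahead of the fingertips, as expected. I'll keep pushing.

```bash
python3 -m crank '[[-0.5,0,0,0,0,0],[-0.5,0,0,0,0,0],[-0.5,0,0,0,0,0],[-0.5,0,0,0,0,0],[-0.5,0,0,0,0,0]]'; python3 -m crank '[[-0.5,0,0,0,0,0],[-0.5,0,0,0,0,0],[-0.5,0,0,0,0,0],[-0.5,0,0,0,0,0],[-0.4,0,0,0,0,0]]'; python3 go.py -1 -36 22;python3 - <<'E'
from h import *
s=eyes.snapshot("top")
print([(np.round(d["box"],1),round(d["p"],2)) for d in finder.search_frame(s,"tile")[:2]])
save(s,"top4.png",(186,148,340,242),5)
E
```

```text
clock: 5.28
tcp_pos: [517.7, -15.7, 23.0]
ee_rot: [[-0.999, -0.051, -0.0], [-0.051, 0.999, 0.0], [0.0, 0.0, -1.0]]
ft_force: [-1.1, -0.8, 0.1]
grip_width: 30.3
grip_force: 0.6
clock: 5.7
tcp_pos: [541.8, -14.5, 23.0]
ee_rot: [[-0.999, -0.051, 0.0], [-0.051, 0.999, -0.0], [-0.0, -0.0, -1.0]]
ft_force: [-0.2, -0.7, -0.1]
grip_width: 30.6
grip_force: 0.4
t 5.7 jig [-18.5 -36.2  23. ] w 30.601762787541006 F [-0.3 -0.6 -0.1]
cm old-axes [-1.753  0.023  0.098] cm final-axes [-1.753  0.023  0.097] turn [-0.004  0.015  0.002]
[(array([398.8, 156. , 416.9, 215.8]), 0.46)]
```

View pics/top4.png

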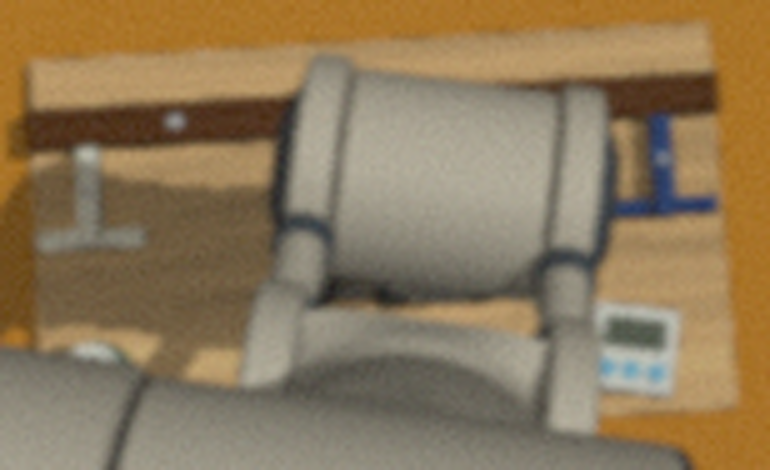

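From above, the arm hides the tile, so force will tell me when the tile reaches the rail.

```bash
python3 -m crank '[[-0.4,0,0,0,0,0],[-0.4,0,0,0,0,0],[-0.3,0,0,0,0,0],[-0.2,0,0,0,0,0],[-0.1,0,0,0,0,0]]'; python3 -m crank '[[-0.15,0,0,0,0,0],[-0.15,0,0,0,0,0],[0,0,0,0,0,0]]'; python3 go.py -1 -36 22
```

```text
clock: 6.22
tcp_pos: [555.4, -13.8, 23.0]
ee_rot: [[-0.999, -0.051, 0.0], [-0.051, 0.999, -0.0], [-0.0, -0.0, -1.0]]
ft_force: [-1.5, -0.6, 0.9]
grip_width: 30.5
grip_force: 0.6
clock: 6.47
tcp_pos: [557.5, -13.6, 22.8]
ee_rot: [[-0.999, -0.051, -0.001], [-0.051, 0.999, 0.0], [0.001, 0.0, -1.0]]
ft_force: [-3.7, -1.2, 0.8]
grip_width: 30.5
grip_force: 1.8
t 6.4667 jig [ -2.7 -36.1  22.8] w 30.51425081970301 F [-3.7 -1.   0.8]
cm old-axes [-0.172  0.014  0.084] cm final-axes [-0.172  0.014  0.084] turn [ 0.009 -0.074  0.002]
```

```bash
python3 -m crank '[[-0.1,0,0,0,0,0],[-0.1,0,0,0,0,0],[-0.1,0,0,0,0,0],[0,0,0,0,0,0]]'; python3 go.py -1 -36 22
```

```text
clock: 6.8
tcp_pos: [557.7, -13.6, 22.7]
ee_rot: [[-0.999, -0.051, -0.006], [-0.051, 0.999, 0.0], [0.006, 0.0, -1.0]]
ft_force: [-17.9, -3.8, 13.2]
grip_width: 30.4
grip_force: 9.1
t 6.8 jig [ -2.6 -36.1  22.7] w 30.40482038896282 F [-18.   -2.9  13.2]
cm old-axes [-0.157  0.007  0.067] cm final-axes [-0.157  0.007  0.068] turn [ 0.024 -0.358  0.013]
```

```bash
python3 -m crank '[[1,0,0,0,0,0],[2,0,0,0,0,0],[1,0,-1,0,0,0],[0,0.5,-2.5,0,0,0],[0,1.5,-2.5,0,0,0]]' -1; python3 -m crank '[[-1.5,3,0,0,0,0],[-3,2.5,0,0,0,0],[-3,1.5,0,0,0,0],[0,0,0,0,0,0]]';  python3 go.py 38 50 24;python3 - <<'E'
from h import *
s=eyes.snapshot("side");save(s,"side5.png",(195,115,330,247),4.5)
print([(np.round(d["box"],1),round(d["p"],2)) for d in finder.search_frame(s,"tile")[:2]])
E
```

```text
clock: 7.22
tcp_pos: [519.3, 3.5, 83.2]
ee_rot: [[-0.999, -0.05, -0.002], [-0.05, 0.999, -0.0], [0.002, 0.0, -1.0]]
ft_force: [0.7, 0.5, 0.7]
grip_width: 1.5
grip_force: 0.0
clock: 7.55
tcp_pos: [596.9, 81.3, 83.8]
ee_rot: [[-0.999, -0.053, 0.006], [-0.053, 0.999, 0.001], [-0.006, 0.001, -1.0]]
ft_force: [-1.9, -0.5, 0.2]
grip_width: 0.5
grip_force: 0.0
t 7.55 jig [41.4 56.6 83.8] w 0.5396448464844769 F [-2.  -0.4  0.2]
cm old-axes [ 0.383 -0.665  5.977] cm final-axes [ 0.345 -0.663  5.98 ] turn [0.031 0.349 0.119]
[(array([261.2, 188.1, 283.3, 204.8]), 0.67)]
```

View pics/side5.png

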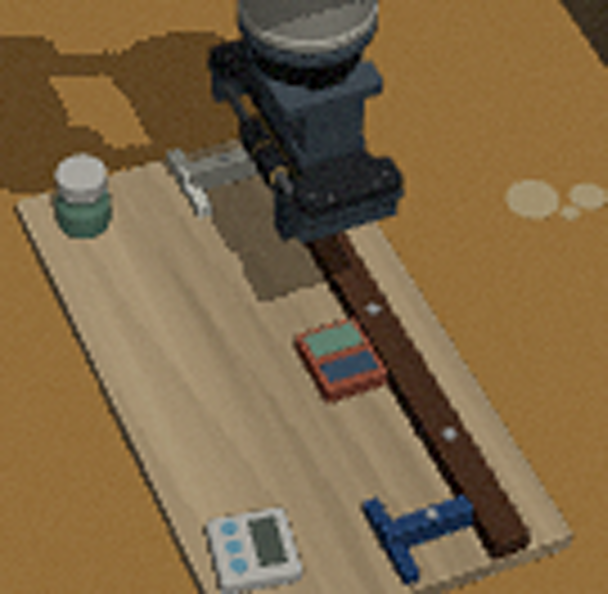

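The tile now lies square and flat against the rail, centred at crop (340,360), and the bystanders haven't moved. I'll descend on its white-stop side.

```bash
python3 -m crank '[[0.2,-0.2,2,0,0.2,0.1],[0.15,-0.2,2.5,0,0.1,0],[0,0,1.4,0,0,0],[0,0,0,0,0,0],[0,0,0,0,0,0]]'; python3 go.py 38 -109 24; python3 - <<'E'
from h import *
s=eyes.snapshot("side");q=np.load("jig.npy")
for p in((338,353),(300,340),(358,322),(385,373)):
    X=ray(s,((p[0]+.5)/4.5-.5+195,(p[1]+.5)/4.5-.5+115),34);d=X[:2]-q[:2];c,k=np.cos(q[2]),np.sin(q[2]);print(c*d[0]+k*d[1],-k*d[0]+c*d[1])
E
```

```text
clock: 8.07
tcp_pos: [586.9, 73.4, 23.8]
ee_rot: [[-0.999, -0.049, -0.007], [-0.049, 0.999, -0.0], [0.007, 0.0, -1.0]]
ft_force: [0.3, -1.0, 0.8]
grip_width: 0.4
grip_force: 0.0
t 8.0667 jig [31.1 49.3 23.8] w 0.3582224719235595 F [ 0.2 -1.   0.8]
cm old-axes [ -0.729 -15.827  -0.029] cm final-axes [ -0.69  -15.829  -0.024] turn [ 0.002 -0.407 -0.139]
38.307619833700215 -26.771266631153324
17.221856142367763 -4.299341275599871
65.00004785757052 -4.543381929572701
62.49231599608456 -57.691847021589595
```

```bash
python3 -m crank '[[-0.3,-0.8,0,0,-0.2,-0.1],[-0.3,-0.8,0,0,-0.2,0],[0,-0.6,0,0,0,0],[0,-0.5,0,0,0,0],[0,-0.5,0,0,0,0]]'; python3 -m crank '[[0,-0.4,0,0,0,0],[0,-0.4,0,0,0,0],[0,-0.4,0,0,0,0],[0,-0.4,0,0,0,0],[0,-0.4,0,0,0,0]]';  python3 go.py 38 -109 24
```

```text
clock: 8.53
tcp_pos: [595.8, 41.4, 24.3]
ee_rot: [[-0.999, -0.051, 0.002], [-0.051, 0.999, 0.0], [-0.002, -0.0, -1.0]]
ft_force: [0.3, 0.5, -0.0]
grip_width: 0.6
grip_force: 0.0
clock: 8.95
tcp_pos: [596.5, 22.2, 24.0]
ee_rot: [[-0.999, -0.051, 0.002], [-0.051, 0.999, 0.0], [-0.002, 0.0, -1.0]]
ft_force: [-0.7, 2.1, 1.6]
grip_width: 0.4
grip_force: 1.2
t 8.95 jig [38.1 -2.4 24. ] w 0.4031230527395448 F [-0.5  2.2  1.6]
cm old-axes [  0.007 -10.664  -0.004] cm final-axes [  0.005 -10.664  -0.002] turn [0.009 0.094 0.011]
```

```bash
python3 -m crank '[[-0.01,-0.5,0,0,0,0],[-0.01,-0.5,0,0,0,0],[-0.01,-0.5,0,0,0,0],[-0.01,-0.5,0,0,0,0],[-0.01,-0.5,0,0,0,0]]'; python3 -m crank '[[-0.01,-0.5,0,0,0,0],[-0.01,-0.5,0,0,0,0],[-0.01,-0.5,0,0,0,0],[-0.01,-0.5,0,0,0,0],[-0.01,-0.5,0,0,0,0]]';  python3 go.py 38 -109 24; python3 - <<'E'
from h import *
s=eyes.snapshot("side");save(s,"side6.png",(220,135,330,245),5)
E
```

```text
clock: 9.37
tcp_pos: [598.2, -3.2, 23.8]
ee_rot: [[-0.999, -0.051, 0.001], [-0.051, 0.999, 0.0], [-0.001, -0.0, -1.0]]
ft_force: [-0.9, 2.0, 0.7]
grip_width: 0.6
grip_force: 0.8
clock: 9.78
tcp_pos: [600.2, -28.2, 23.9]
ee_rot: [[-0.999, -0.051, 0.002], [-0.051, 0.999, 0.0], [-0.002, -0.0, -1.0]]
ft_force: [-0.8, 0.4, 0.0]
grip_width: 0.3
grip_force: 0.5
t 9.7833 jig [ 39.2 -52.8  23.9] w 0.2930420644813709 F [-0.7  0.4  0. ]
cm old-axes [ 0.117 -5.618 -0.007] cm final-axes [ 0.118 -5.618 -0.008] turn [-0.004  0.104 -0.005]
```

View pics/side6.png

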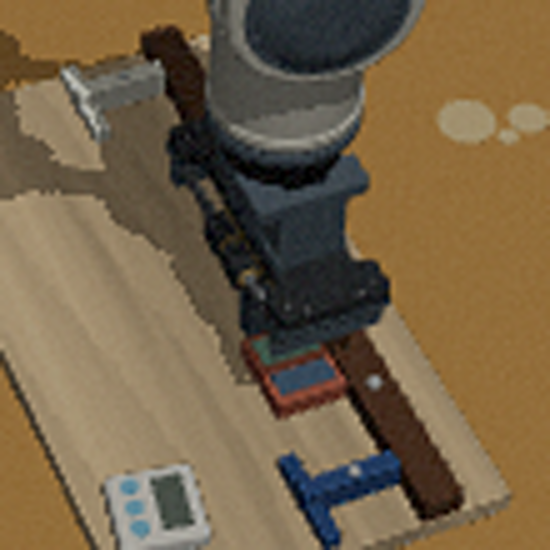

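The tile is still square on the rail, with its leading edge at crop (315,398), just before the lip. I'll continue into the pocket.

```bash
python3 -m crank '[[-0.01,-0.4,0,0,0,0],[-0.01,-0.4,0,0,0,0],[-0.01,-0.4,0,0,0,0],[-0.01,-0.4,0,0,0,0],[-0.01,-0.4,0,0,0,0]]'; python3 -m crank '[[-0.01,-0.4,0,0,0,0],[-0.01,-0.4,0,0,0,0],[-0.01,-0.4,0,0,0,0],[-0.01,-0.3,0,0,0,0],[0,0,0,0,0,0]]';  python3 go.py 38 -109 24
```

```text
clock: 10.25
tcp_pos: [601.5, -47.7, 23.9]
ee_rot: [[-0.999, -0.051, 0.001], [-0.051, 0.999, 0.0], [-0.001, 0.0, -1.0]]
ft_force: [-3.2, 3.0, 2.4]
grip_width: 0.3
grip_force: 1.7
clock: 10.67
tcp_pos: [603.1, -63.2, 24.0]
ee_rot: [[-0.999, -0.051, 0.002], [-0.051, 0.999, -0.0], [-0.002, -0.0, -1.0]]
ft_force: [-0.7, -0.4, 0.5]
grip_width: 0.6
grip_force: 0.0
t 10.6667 jig [ 40.2 -88.   24. ] w 0.6374858235777434 F [-0.7 -0.4  0.5]
cm old-axes [ 0.223 -2.102 -0.001] cm final-axes [ 0.224 -2.101 -0.001] turn [-0.017  0.125 -0.024]
```

```bash
python3 -m crank '[[0,-0.3,0,0,0,0],[0,-0.3,0,0,0,0],[0,-0.3,0,0,0,0],[0,-0.3,0,0,0,0],[0,-0.2,0,0,0,0]]'; python3 -m crank '[[0,-0.15,0,0,0,0],[0,-0.15,0,0,0,0],[0,-0.1,0,0,0,0],[0,0,0,0,0,0]]';  python3 go.py 38 -109 24
```

```text
clock: 11.08
tcp_pos: [603.7, -76.9, 24.0]
ee_rot: [[-0.999, -0.051, 0.002], [-0.051, 0.999, 0.0], [-0.002, -0.0, -1.0]]
ft_force: [-0.2, 1.5, 0.7]
grip_width: 0.8
grip_force: 0.4
clock: 11.42
tcp_pos: [603.8, -80.6, 24.0]
ee_rot: [[-0.999, -0.051, 0.002], [-0.051, 0.999, 0.0], [-0.002, -0.0, -1.0]]
ft_force: [-0.6, 0.8, 0.8]
grip_width: 0.5
grip_force: 0.0
t 11.4167 jig [  40.  -105.4   24. ] w 0.4805476613584969 F [-0.6  0.8  0.8]
cm old-axes [ 0.203 -0.359 -0.004] cm final-axes [ 0.203 -0.359 -0.004] turn [-0.004  0.103 -0.008]
```

```bash
python3 -m crank '[[0,-0.15,0,0,0,0],[0,-0.15,0,0,0,0],[0,-0.1,0,0,0,0],[0,0,0,0,0,0]]'; python3 -m crank '[[0,-0.1,0,0,0,0],[0,-0.1,0,0,0,0],[0,-0.1,0,0,0,0],[0,0,0,0,0,0]]';  python3 go.py 38 -109 24
```

```text
clock: 11.75
tcp_pos: [604.0, -84.6, 24.0]
ee_rot: [[-0.999, -0.051, 0.002], [-0.051, 0.999, 0.0], [-0.002, -0.0, -1.0]]
ft_force: [-0.4, 0.1, 0.1]
grip_width: 0.7
grip_force: 0.0
clock: 12.08
tcp_pos: [604.2, -87.6, 24.0]
ee_rot: [[-0.999, -0.051, 0.002], [-0.051, 0.999, 0.0], [-0.002, -0.0, -1.0]]
ft_force: [-0.5, -0.4, 0.3]
grip_width: 0.3
grip_force: 0.0
t 12.0833 jig [  40.1 -112.4   24. ] w 0.3055936667972213 F [-0.5 -0.4  0.3]
cm old-axes [ 0.206  0.344 -0.004] cm final-axes [ 0.205  0.344 -0.003] turn [-0.004  0.104 -0.009]
```

```bash
python3 -m crank '[[0,-0.1,0,0,0,0],[0,-0.1,0,0,0,0],[0,-0.1,0,0,0,0],[0,0,0,0,0,0]]'|grep -E "pos|force";  python3 go.py 38 -109 24; python3 - <<'E'
from h import *
s=eyes.snapshot("side");save(s,"side7.png",(255,185,330,255),8)
E
```

```text
tcp_pos: [604.2, -89.8, 23.9]
ft_force: [0.3, 7.3, 1.1]
grip_force: 3.8
t 12.4167 jig [  40.  -114.6   23.9] w 0.07326097827491833 F [0.7 7.3 1.1]
cm old-axes [ 0.2    0.556 -0.006] cm final-axes [ 0.2    0.556 -0.006] turn [ 0.067  0.094 -0.018]
```

View pics/side7.png

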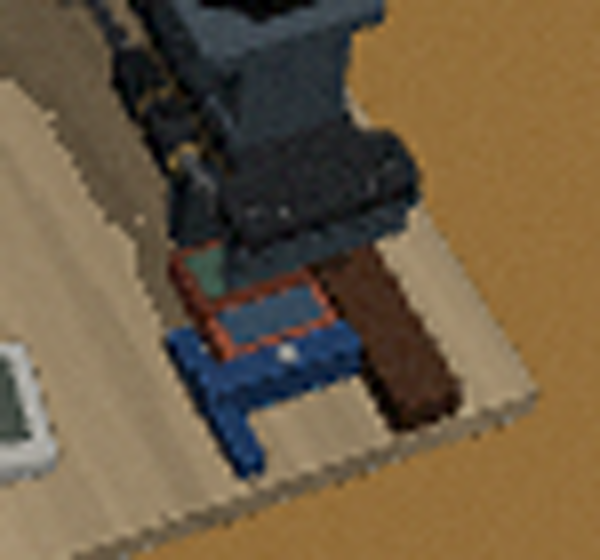

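The tile sits in the pocket, with its front edge against the blue wall at crop (285,345) and its side along the rail. I'll press it firmly home, then check the rail contact by touch on the part that stands out of the lip.

```bash
python3 -m crank '[[0,-0.1,0,0,0,0],[-0.05,-0.1,0,0,0,0],[-0.05,0,0,0,0,0],[0,0,0,0,0,0]]'|grep -E "pos|force";  python3 -m crank '[[0.05,0.8,0,0,0,0],[0,1.5,0,0,0,0],[0,1,-2,0,0,0],[0,0,-2.5,0,0,0],[1,0,-2.5,0,0,0]]'|grep -E "pos|force"; python3 -m crank '[[3,-0.5,0,0,0,0],[4,-1.5,0,0,0,0],[0.5,-2.5,0,0,0,0],[0,-0.5,0,0,0,0],[0,0,0,0,0,0]]'|grep -E "pos|force"; python3 go.py -25 -136 24; python3 - <<'E'
from h import *
q=np.load("jig.npy")
for n in("side","top"):
    s=eyes.snapshot(n)
    for th in("tile","timer","jar"): print(n,th,[(np.round(d["box"],1),round(d["p"],2)) for d in finder.search_frame(s,th)[:1]])
E
```

```text
tcp_pos: [604.3, -89.9, 23.9]
ft_force: [-4.5, 21.5, 7.9]
grip_force: 11.3
tcp_pos: [593.9, -58.6, 94.5]
ft_force: [-0.2, 0.7, 0.9]
grip_force: 0.0
tcp_pos: [521.7, -114.1, 94.1]
ft_force: [0.6, -0.1, -0.2]
grip_force: 0.0
t 13.6333 jig [ -43.6 -134.6   94.1] w 0.47215186529439807 F [ 0.6 -0.1 -0.2]
cm old-axes [-1.846 -0.128  7.017] cm final-axes [-1.863 -0.135  7.012] turn [-0.03   0.145 -0.097]
side tile [(array([278.3, 226.5, 302. , 242.2]), 0.62)]
side timer [(array([240. , 226.5, 262.7, 244.3]), 0.78)]
side jar [(array([206.6, 150.8, 217.1, 169.5]), 0.68)]
top tile []
top timer [(array([302.7, 213. , 319.1, 225.9]), 0.62)]
top jar [(array([196.9, 217.2, 213.5, 227.6]), 0.55)]
```

```bash
python3 -m crank '[[-1,0,0,0,0.1,-0.1],[-0.9,-0.1,2,0,0,0],[0,0,3,0,0,0],[0,0,1.7,0,0,0],[0,0,0,0,0,0]]'|grep -E "pos|force"; python3 -m crank '[[0,0,0,0,0,0],[0,0,0.2,0,0,0],[0,0,0,0,0,0]]'|grep -E "pos|force"; python3 go.py -3 -136 24
```

```text
tcp_pos: [539.0, -112.4, 23.8]
ft_force: [-2.0, 0.8, 0.4]
grip_force: 0.0
tcp_pos: [541.4, -113.4, 25.8]
ft_force: [0.9, 0.1, -0.8]
grip_force: 0.0
t 14.7 jig [ -24.  -135.    25.8] w 0.6600731715596206 F [ 0.9  0.  -0.8]
cm old-axes [-2.097 -0.105  0.185] cm final-axes [-2.097 -0.101  0.182] turn [-0.032  0.088  0.103]
```

```bash
python3 -m crank '[[-0.5,0,0.1,0,0,0],[-0.5,0,0,0,0,0],[-0.4,0,0,0,0,0],[-0.2,0,0,0,0,0],[0,0,0,0,0,0]]'|grep -E "pos|force"; python3 -m crank '[[-0.1,0,0,0,0,0],[-0.1,0,0,0,0,0],[0,0,0,0,0,0]]'|grep -E "pos|force"; python3 go.py -3 -136 24;python3 -m crank '[[-0.1,0,0,0,0,0],[-0.1,0,0,0,0,0],[0,0,0,0,0,0]]'|grep -E "pos|force"; python3 go.py -3 -136 24
```

```text
tcp_pos: [557.5, -112.5, 24.0]
ft_force: [0.2, 0.2, 0.9]
grip_force: 0.0
tcp_pos: [558.8, -112.4, 23.8]
ft_force: [0.1, 0.7, 0.2]
grip_force: 0.0
t 15.3667 jig [  -6.5 -134.8   23.8] w 0.4115663956597292 F [0.2 0.7 0.2]
cm old-axes [-0.352 -0.12  -0.017] cm final-axes [-0.352 -0.119 -0.017] turn [0.    0.002 0.098]
tcp_pos: [560.9, -112.3, 23.8]
ft_force: [0.0, -0.6, 0.2]
grip_force: 0.0
t 15.6167 jig [  -4.4 -134.8   23.8] w 0.16742003145299275 F [ 0.  -0.6  0.2]
cm old-axes [-0.144 -0.118 -0.017] cm final-axes [-0.145 -0.117 -0.017] turn [-0.002  0.006  0.098]
```

```bash
for i in 1; do python3 -m crank '[[-0.1,0,0,0,0,0],[-0.05,0,0,0,0,0],[0,0,0,0,0,0]]'|grep -E "pos|ft"; python3 -m crank '[[-0.1,0,0,0,0,0],[0,0,0,0,0,0]]'|grep -E "pos|ft";python3 -m crank '[[-0.1,0,0,0,0,0],[0,0,0,0,0,0]]'|grep -E "pos|ft"; done; python3 go.py
```

```text
tcp_pos: [562.3, -112.2, 23.8]
ft_force: [-0.3, 0.5, 0.2]
tcp_pos: [562.6, -112.1, 23.7]
ft_force: [-4.8, -1.0, 2.7]
tcp_pos: [562.6, -112.0, 23.7]
ft_force: [-10.2, -2.9, 6.8]
t 16.2 jig [  -2.7 -134.6   23.7] w 0.2618084249884709 F [-10.3  -2.4   6.8]
```

```bash
python3 -m crank '[[1,0,0,0,0,0],[1.5,0,0,0,0,0],[0,0,-2.5,0,0,0],[0,1,-3,0,0,0],[0,3,-1.5,0,0,0]]'|grep -E "pos|ft"; python3 -m crank '[[-2,2,0,0,0,0],[-3,0,0,0,0,0],[-1.3,0,0,0,0,0],[0,0,0,0,0,0],[0,0,0,0,0,0]]'|grep -E "pos|ft"; python3 go.py 38 -90 24
```

```text
tcp_pos: [538.3, -75.8, 96.3]
ft_force: [2.0, 0.2, 0.8]
tcp_pos: [598.9, -50.0, 93.5]
ft_force: [-0.6, 0.1, 0.0]
t 17.0333 jig [ 36.7 -74.6  93.5] w 0.19778280762995848 F [-0.6  0.1  0. ]
cm old-axes [-0.129 -1.543  6.952] cm final-axes [-0.133 -1.542  6.952] turn [ 0.003 -0.     0.124]
```

```bash
python3 -m crank '[[-0.1,-0.5,2.5,0,0,0.1],[0,-0.5,3,0,0,0],[0,0,1.4,0,0,0],[0,0,0,0,0,0],[0,0,0,0,0,0]]'|grep -E "pos|ft"; python3 -m crank '[[0,-0.8,0,0,0,0],[0,-0.8,0,0,0,0],[0,-0.6,0,0,0,0],[0,-0.3,0,0,0,0],[0,0,0,0,0,0]]'|grep -E "pos|ft"; python3 go.py 38 -115 24
```

```text
tcp_pos: [599.2, -60.2, 24.6]
ft_force: [0.5, 0.7, 0.3]
tcp_pos: [602.1, -86.2, 25.4]
ft_force: [0.6, -0.2, 0.1]
t 17.8667 jig [  38.1 -110.9   25.4] w 0.5006685554279524 F [ 0.6 -0.2  0.1]
cm old-axes [ 0.005 -0.411  0.137] cm final-axes [ 0.006 -0.411  0.137] turn [-0.023  0.054 -0.061]
```

```bash
python3 -m crank '[[0,-0.1,0,0,0,0],[0,-0.1,0,0,0,0],[0,-0.1,0,0,0,0],[0,0,0,0,0,0]]'|grep -E "pos|ft"; python3 -m crank '[[0,-0.1,0,0,0,0],[0,-0.1,0,0,0,0],[0,0,0,0,0,0]]'|grep -E "pos|ft";  python3 -m crank '[[0,-0.1,0,0,0,0],[0,0,0,0,0,0]]'|grep -E "pos|ft"; python3 go.py 38 -115 24
```

```text
tcp_pos: [602.0, -88.0, 24.8]
ft_force: [-0.9, -0.2, 0.3]
tcp_pos: [601.9, -89.8, 24.8]
ft_force: [-0.3, 2.0, 0.8]
tcp_pos: [601.9, -90.0, 24.8]
ft_force: [-0.1, 11.0, 1.1]
t 18.6167 jig [  37.7 -114.7   24.8] w 0.5940209185333335 F [ 0.5 11.   1.1]
cm old-axes [-0.03  -0.034  0.078] cm final-axes [-0.03  -0.034  0.078] turn [ 0.089 -0.016 -0.013]
```

The tile is home on both faces, with contact at the same positions as before. I'll retreat and do a numeric check.

```bash
python3 -m crank '[[0,0.8,0,0,0,0],[0,1.5,0,0,0,0],[0,0.5,-2.5,0,0,0],[0,0,-4,0,0,0],[1,1,-4,0,0,0]]'|grep -E "pos|ft"; python3 -m crank '[[3,2.5,-1,0,0,0],[3,2.5,0,0,0,0],[3,2.5,0,0,0,0],[3,2.5,0,0,0,0],[3,2.5,0,0,0,0]]'|grep -E "pos|ft";python3 -m crank '[[2.5,3,0,0,0,0],[2.5,3,0,0,0,0],[0,3,0,0,0,0],[0,0,0,0,0,0],[0,0,0,0,0,0]]'|grep -E "pos|ft"; python3 - <<'E'
from h import *
q=np.load("jig.npy");c,k=np.cos(q[2]),np.sin(q[2])
for n in("side","top"):
    s=eyes.snapshot(n)
    for th in("tile","timer","jar","mould","brush"): print(n,th,[(np.round(d["box"],1),round(d["p"],2)) for d in finder.search_frame(s,th)[:1]])
    im=s["img"].astype(int);m=((im[...,0]>1.6*im[...,1])&(im[...,0]>1.6*im[...,2])&(im[...,1]<1.35*im[...,2]+8)).astype(np.uint8)
    # expected seated tile top corners vs red pixels
    E=[proj(s,[q[0]+c*x-k*y,q[1]+k*x+c*y,34]) for x,y in((65,-123),(15,-123),(15,-183),(65,-183))]
    a=np.array(E);m2=np.zeros_like(m);u0,v0=(a.min(0)-12).astype(int);u1,v1=(a.max(0)+12).astype(int);m2[v0:v1,u0:u1]=m[v0:v1,u0:u1]
    v,u=np.nonzero(m2);print("exp",a.round(1).tolist());print("red",len(u),cv2.minAreaRect(np.c_[u,v].astype(np.float32)) if len(u) else 0, u.min(),u.max(),v.min(),v.max())
E
```

```text
tcp_pos: [590.8, -53.3, 129.7]
ft_force: [0.7, -0.1, 0.5]
tcp_pos: [432.1, 64.8, 139.2]
ft_force: [0.7, 1.4, -0.2]
tcp_pos: [379.0, 152.4, 139.3]
ft_force: [-0.0, -0.6, -0.6]
side tile [(array([275.7, 210.9, 293.5, 229.9]), 0.79)]
side timer [(array([243.7, 225.9, 262.7, 245.5]), 0.84)]
side jar [(array([207.6, 149.9, 218.3, 166.1]), 0.46)]
side mould [(array([214.5,  79.2, 249.7, 115. ]), 0.68)]
side brush [(array([293.2, 298.9, 359.7, 337. ]), 0.83)]
exp [[289.4, 211.6], [275.5, 216.2], [283.5, 230.2], [297.7, 225.3]]
red 187 ((290.36883544921875, 220.557373046875), (46.52164840698242, 23.766935348510742), 58.24052047729492) 276 308 199 238
top tile [(array([299.3, 168.5, 315.9, 187.5]), 0.5)]
top timer [(array([302.9, 208.7, 322. , 227.8]), 0.7)]
top jar [(array([196.7, 216.1, 212.3, 226.2]), 0.42)]
top mould [(array([ 92.9, 155. , 130.1, 185.8]), 0.8)]
top brush [(array([397.3, 154.6, 415. , 216.8]), 0.59)]
exp [[297.1, 171.5], [298.1, 186.5], [316.4, 185.5], [315.3, 170.5]]
red 83 ((304.2692565917969, 175.34617614746094), (39.567081451416016, 21.209938049316406), 7.125016689300537) 285 325 165 186
```

The detected tile boxes match the expected seated position. The bystanders are unmoved within the detector's noise, and the arm is clear.

```bash
python3 -c "
from plant import ticket;print(ticket.job_done())"
```

```text
the job is handed in; nothing more can be done
None
```

The tile was pushed flat to the rail and slid into the blue-stop pocket, and light pushes confirmed it touching both the rail and the stop; the jar, timer, mould and brush showed no movement, the arm is clear, and the job is handed in at about 20 s.

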